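# Sound the blind socket and fit the matching post

### The arm

A 7-joint arm with a two-finger parallel gripper is mounted at the origin on a cart in front of the work surface, level with it; the furniture and walls round the work are solid. World frame = base frame: x ahead of the robot, y to its left, z up, the work surface at z = 0. Lengths are in m, angles in rad, forces in N, time in s.
With the tool pointing down it reaches from about 0.35 to 0.9 m from the base axis. Payload 7.2 kg.
Tool frame: the origin (TCP) lies midway between the tips of the shut fingers; the grasp point (between the pads) lies 19 mm behind it; z points along the fingers, y is the line along which they close (so a half turn about z gives the same grasp; the last joint's range is limited). The gripper opens to 85 mm and grips with 20 to 120 N. Pads are 22 mm wide; open, the fingers measure 114 mm over their backs; the gripper's body (76 mm by 85 mm) begins 54 mm behind the grasp point. The pads swing forward as they close: fully open they stand 13 mm farther back than shut.
Start: joints at [-1.226, 0.411, -0.013, 1.596, 0.006, 1.134, -0.082], TCP at [0.251, 0.572, 0.231] pointing down, gripper open.
Joint ranges: [-2.95, 2.95], [-0.29, 1.99], [-1.47, 1.44], [0.14, 2.54], [-1.03, 4.17], [0.13, 1.85], [-2.86, 2.86]. Speed limits (rad/s): [2.39, 2.39, 3.01, 3.01, 3.14, 3.14, 3.14].

### API

Orientations are given as [roll, pitch, yaw] about the fixed x, y, z axes, in that order (R = Rz(yaw) Ry(pitch) Rx(roll)).
In Python, from rig import state, read_camera, calibration, sign_off gives the robot as it stands.
- The arm moves only by the tool servo_tool, never from a script. Its argument "commands" is a list of rows, each an object with "translation": the shift along the tool's x, y, z in units of 25 mm (1.0 is 25 mm), a list of three; "twist": the turn, a rotation vector about the tool's x, y, z in units of 6 degrees (1.0 is 6 degrees), a list of three. In form: [{"translation": [x, y, z], "twist": [ax, ay, az]}, ...]. A call has 1 to 10 rows; each row shifts and turns the commanded pose from where the row before left it, along the tool's axes as they then stand; what a row does not reach is not made up. A row lasts 1/12 s, in which the tool goes at most 41.7 mm and 7.16 degrees, less where a joint would pass 70% of its speed; a pose out of reach is approached as far as the arm can. A call is refused whole if a number of a shift passes 1 or a number of a turn 1, either way. A call with a gripper value outside its range is refused whole. "jaw" is the opening in per cent of the stroke, from 0 (shut) to 100 (fully open), set as the call begins (left out, the last holds). The fingers move at their own pace and stop on an object; the grip force is fixed at half the most. Time passes only in rows, so rows that do not move let the fingers close. It gives the time, the measured TCP pose, the force, the opening and the grip force at its end, in the units of the state.
- state(): the state, without advancing time (a new reading comes with each control period).
- read_camera(name): name is "scene" or "top" or "wrist"; returns (picture, depth): 400x640x3 uint8, red, green, blue; 400x640 float32, m along the optical axis (not along the pixel's ray), 0 where there is no reading.
- calibration(name): a dict with "mtx" (3x3 intrinsics, pixels), "world_to_cam" (4x4, takes a point from world to camera coordinates); the wrist camera has in their place "T_tool_cam" (4x4, takes a point from camera to tool coordinates, whose origin is the TCP and whose axes are the flange's). Camera axes: x right, y down, z forward; pixel columns grow to the right and rows downward; lengths in m; the calibration is good to about 2 mm. A picture is of the moment at which its call begins: read the wrist's pose just before it. calibration takes no time and is no camera call.
- sign_off(): hands the job in; it is judged then, once.
The state is a dict: "time_s": time; "joint_pos": joint angles; "qd": joint speeds; "joint_efforts": joint torques, N m; "eef_pos": TCP position; "tcp_rot": TCP orientation; "contact_force": force on the tool from outside, world axes, zero at the start; "ft_torque": the same for the moment, N m; "grip_width": opening from 0.0 (shut) to 1.0 (fully open); "gripper_force": force on a finger pad.
Only numpy, scipy, OpenCV 4.12 (cv2) and the standard library are available. Lean on these libraries where they do the work, as an engineer would, in place of code of your own. Each camera call takes 0.05 s, during which the arm holds its last target. There are 200 camera calls.

### The job

First feel with the depth rod how deep the blind bore in the tilted block is: lower the rod into it until it rests on the bore's floor, then put the rod back upright in its stand. Then take from the rack the post whose shank is as long as the bore is deep and push it fully home, so that its shoulder comes level with the block's face. Leave the other two posts standing in the rack and everything else where it is.

Things in the scene. Friction and masses are not known exactly. Their poses are not given: they have to be found in the camera images.
- socket_block: fixed aluminium block (70 x 104 x 112 mm) held at 30 degrees between two dark steel cheeks on a steel base plate (136 x 128 x 12 mm, cheeks up to 82 mm high). Its top face leans 30 degrees towards the side its front looks to. Origin on the worktop near the middle of the base plate, z up, front towards its own -x.
- bore_mouth (a point): centre of the mouth of the blind bore, in the sloping top face, 127 mm above the worktop. z: the bore's axis, out of the bore (30 degrees from vertical, towards the block's front); y: level, along the block's width. Bore 25 mm wide, 2 mm chamfer. Its flat, fixed floor lies 55, 70 or 85 mm below the mouth along the axis; which of these changes from run to run and has to be felt.
- depth_rod: loose steel depth rod, 165 mm long, 130 g, standing upright, tip down, in its stand: a rod 12 mm thick with a tapered tip and thin dark rings 55, 70 and 85 mm from the tip, and from 115 to 165 mm a darker handle 20 mm thick. Origin at the centre of the tip, z along the rod towards the handle.
- rod_stand: fixed black plastic block 56 x 56 mm, 55 mm high, with one upright blind hole in the middle of its top, 14 mm wide with a 3 mm chamfer and 45 mm deep (floor 10 mm above the worktop). Origin at the centre of its underside, z up.
- post_rack: fixed grey plastic block 56 x 166 mm, 50 mm high, with three upright blind holes in its top, 22 mm wide with a 2 mm chamfer and 40 mm deep (floors 10 mm above the worktop), at y = -55, 0 and +55 mm in its own frame. Origin at the centre of its underside, z up, long side along y.
- post_short: shortest of three loose aluminium posts upright in the rack (any hole): a shank 20 mm thick, 55 mm long, chamfered foot, then a square shoulder where it narrows to a head 14 mm thick and 50 mm long, to grip it by; 105 mm in all, about 90 g. Origin at the centre of the foot's underside, z along the post towards the head (shoulder at z = 55 mm).
- post_middle: middle one of three loose aluminium posts upright in the rack (any hole): a shank 20 mm thick, 70 mm long, chamfered foot, then a square shoulder where it narrows to a head 14 mm thick and 50 mm long, to grip it by; 120 mm in all, about 90 g. Origin at the centre of the foot's underside, z along the post towards the head (shoulder at z = 70 mm).
- post_long: longest of three loose aluminium posts upright in the rack (any hole): a shank 20 mm thick, 85 mm long, chamfered foot, then a square shoulder where it narrows to a head 14 mm thick and 50 mm long, to grip it by; 135 mm in all, about 90 g. Origin at the centre of the foot's underside, z along the post towards the head (shoulder at z = 85 mm).
- petri_dish: bystander, loose: shallow clear round dish 58 mm wide and 14 mm high, lying flat; origin at the centre of its underside.
- slide_box: bystander, loose: small blue box 33 x 84 x 32 mm; origin at the centre of its underside.
- marker: bystander, loose: white marker pen with a black cap, 122 mm long, 18 mm thick, lying; origin under its middle.

How it is judged:
By the outcome, as a careful person would: the job done as asked, in the order asked, and still so for the second after the job is handed in, with the robot touching nothing.
It also fails if it takes over 64 s, if anything falls off the work surface, if the arm or the gripper's body presses on something with over 40 N, if the wrist force passes 120 N, or if a joint passes its speed limit or range.

## Working session

There is one attempt and no reset: what is moved stays moved. The work goes in short steps, Python scripts to look and compute and a tool call to move; the robot and the scene stay as the last step left them, time stands still between calls to the robot, and variables do not carry over. Pictures are saved under pics/ and viewed, at most 10 in all, crops included, and the job is handed in when it is done.

Besides the shell and the picture viewer there is one more tool, called after "Request:" as name(argument=value, ...), one argument or row to a line, values as JSON. servo_tool: Moves the arm, as the interface text tells. Its arguments: {"type":"object","properties":{"commands":{"type":"array","items":{"type":"object","properties":{"translation":{"type":"array","items":{"type":"number"}},"twist":{"type":"array","items":{"type":"number"}}}}},"jaw":{"type":"number"}},"required":["commands"]}

```bash
mkdir -p pics; ls; python3 - <<'E'
from rig import *
import cv2,numpy as np
s=state();print(s)
for n in("scene","top"):
    p,d=read_camera(n);c=calibration(n);print(n,np.round(c["mtx"],1).tolist(),np.round(c["world_to_cam"],4).tolist())
    cv2.imwrite(f"pics/{n}.png",p[:,:,::-1]);np.savez(f"{n}.npz",p=p,d=d)
print(calibration("wrist"))
E
```

```text
pics
{'time_s': 0.0, 'joint_pos': array([-1.22616831,  0.41187737, -0.01271168,  1.59705907,  0.00562529,
        1.13430354, -0.08218202]), 'qd': array([ 0.00027235,  0.00022932, -0.00145153, -0.00060727,  0.00065898,
       -0.001704  , -0.00013141]), 'joint_efforts': array([ 4.58043505e-04, -6.00621486e+01,  6.81551993e-01, -2.99411738e+01,
        1.35426733e-02,  1.05162457e-02,  5.49971162e-05]), 'eef_pos': array([0.25059517, 0.57201217, 0.23046097]), 'tcp_rot': array([-3.13998690e+00,  1.37546555e-04,  2.72881784e+00]), 'contact_force': array([-0.55063998, -0.13521517,  1.08144527]), 'ft_torque': array([-0.00486552, -0.01955041,  0.01927999]), 'gripper_force': 0.0, 'grip_width': 0.9996891144200933}
scene [[365.3, 0.0, 321.1], [0.0, 365.3, 199.3], [0.0, 0.0, 1.0]] [[0.8513, -0.5243, 0.0208, -0.466], [-0.2095, -0.376, -0.9026, 0.1283], [0.4811, 0.764, -0.4299, 0.7837], [0.0, 0.0, 0.0, 1.0]]
top [[411.0, 0.0, 316.6], [0.0, 411.0, 207.7], [0.0, 0.0, 1.0]] [[0.0258, -0.9991, 0.0324, -0.1517], [-0.9982, -0.0275, -0.0527, 0.4417], [0.0535, -0.031, -0.9981, 0.9571], [0.0, 0.0, 0.0, 1.0]]
{'mtx': array([[290.00033652,   0.        , 315.8460657 ],
       [  0.        , 290.00033652, 200.27077762],
       [  0.        ,   0.        ,   1.        ]]), 'T_tool_cam': array([[ 2.86403648e-04, -9.44463279e-01, -3.28616848e-01,
         8.47042800e-02],
       [ 9.99999670e-01,  5.20206570e-04, -6.23560387e-04,
        -2.18716880e-04],
       [ 7.59878531e-04, -3.28616561e-01,  9.44463116e-01,
        -1.42811672e-01],
       [ 0.00000000e+00,  0.00000000e+00,  0.00000000e+00,
         1.00000000e+00]])}
```

View pics/scene.png

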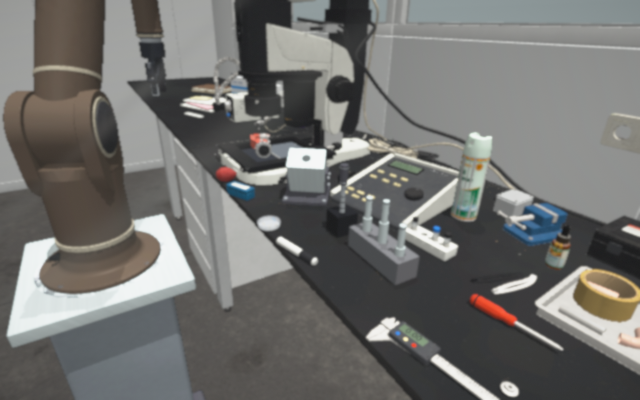

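View pics/top.png

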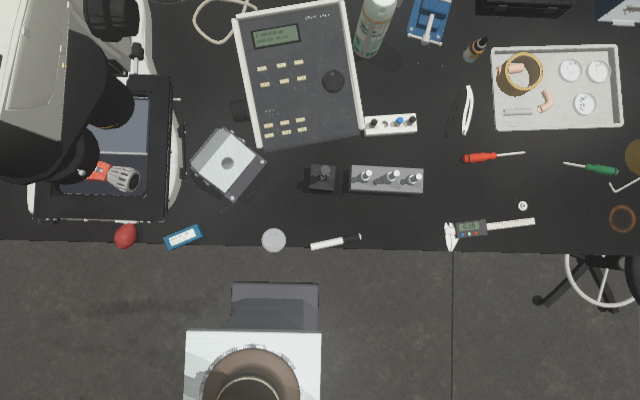

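```bash
cat > h.py <<'E'
import numpy as np,cv2
from rig import *
from scipy.spatial.transform import Rotation as R
def cast(uv,M,T_wc,z):
    """pixel -> world point on plane at height z; T_wc camera->world"""
    d=T_wc[:3,:3]@np.linalg.solve(M,[uv[0],uv[1],1.]);o=T_wc[:3,3]
    return o+d*(z-o[2])/d[2]
def cloud(d,M,T):
    v,u=np.mgrid[:d.shape[0],:d.shape[1]]
    c=np.stack([(u-M[0,2])/M[0,0]*d,(v-M[1,2])/M[1,1]*d,d],-1)
    return c@T[:3,:3].T+T[:3,3]
def tool():
    s=state();T=np.eye(4);T[:3,:3]=R.from_euler('xyz',s['tcp_rot']).as_matrix();T[:3,3]=s['eef_pos'];return T
def wrist(name):
    T=tool();p,d=read_camera("wrist");c=calibration("wrist");T=T@c["T_tool_cam"]
    cv2.imwrite(f"pics/{name}.png",p[:,:,::-1]);np.savez(f"{name}.npz",p=p,d=d,T=T)
    return p,d,c["mtx"],T
E
python3 - <<'E'
from h import *
f=np.load("top.npz");c=calibration("top");T=np.linalg.inv(c["world_to_cam"]);M=c["mtx"]
P=cloud(f['d'],M,T);p=f['p']
def q(u,v):print((u,v),np.round(P[v,u],3))
for a in[(228,163),(205,160),(228,140),(250,163),(366,174),(393,174),(415,178),(322,170),(350,180),(312,185),(387,188)]:q(*a)
# rack/stand by height
for nm,(u0,u1,v0,v1),(z0,z1) in[("rack",(340,430,155,200),(.042,.056)),("stand",(300,342,155,200),(.047,.062))]:
    S=P[v0:v1,u0:u1];m=(S[...,2]>z0)&(S[...,2]<z1);X=S[m][:,:2].astype(np.float32);print(nm,m.sum(),cv2.minAreaRect(X),np.median(S[m][:,2]))
S=P[155:200,340:430]
for z in(.08,.09,.1,.11,.12):
    m=((S[...,2]>z)).astype(np.uint8);n,l,st,ce=cv2.connectedComponentsWithStats(m)
    print(z,[(st[i,4],np.round(np.median(S[l==i],0),3).tolist(),round(float(S[l==i][:,2].max()),3)) for i in range(1,n)])
# block top plane
S=P[115:215,180:280].reshape(-1,3);S=S[S[:,2]>.085]
print(len(S));
best=None;rng=np.random.default_rng(0)
for _ in range(500):
    a=S[rng.choice(len(S),3,False)];n=np.cross(a[1]-a[0],a[2]-a[0]);n/=np.linalg.norm(n)+1e-12;k=abs((S-a[0])@n)<.002
    if best is None or k.sum()>best.sum():best=k
X=S[best];c0=X.mean(0);n=np.linalg.svd(X-c0,full_matrices=False)[2][2];n*=np.sign(n[2]);print(best.sum(),c0,n,np.degrees(np.arccos(n[2])),np.degrees(np.arctan2(n[1],n[0])))
print(X[:,2].min(),X[:,2].max())
cv2.imwrite("pics/crop.png",cv2.resize(p[120:220,180:440,::-1],None,fx=3,fy=3,interpolation=cv2.INTER_CUBIC))
E
```

```text
(228, 163) [0.534 0.058 0.086]
(205, 160) [0.533 0.099 0.125]
(228, 140) [0.573 0.05  0.14 ]
(250, 163) [0.547 0.02  0.013]
(366, 174) [ 0.513 -0.238  0.129]
(393, 174) [ 0.513 -0.292  0.144]
(415, 178) [ 0.511 -0.348  0.107]
(322, 170) [ 0.512 -0.144  0.176]
(350, 180) [ 0.512 -0.216  0.033]
(312, 185) [ 0.495 -0.127  0.055]
(387, 188) [ 0.493 -0.299  0.05 ]
rack 1421 ((0.515981137752533, -0.2984257936477661), (0.1661098748445511, 0.05699926242232323), 88.78938293457031) 0.049338400599016174
stand 492 ((0.5149698853492737, -0.14925198256969452), (0.05587136372923851, 0.056620366871356964), 86.73320007324219) 0.054345021957470596
0.08 [(np.int32(2), [0.394, -0.11, 0.983], 0.983), (np.int32(1), [0.394, -0.11, 0.983], 0.983), (np.int32(1), [0.394, -0.11, 0.983], 0.983), (np.int32(1), [0.394, -0.11, 0.983], 0.983), (np.int32(1), [0.394, -0.11, 0.983], 0.983), (np.int32(1), [0.394, -0.11, 0.983], 0.983), (np.int32(74), [0.515, -0.241, 0.122], 0.983), (np.int32(108), [0.513, -0.294, 0.122], 0.147), (np.int32(60), [0.513, -0.35, 0.113], 0.983), (np.int32(1), [0.394, -0.11, 0.983], 0.983), 
[... 3239 characters left out ...]
np.int32(56), [0.515, -0.297, 0.143], 0.147), (np.int32(1), [0.394, -0.11, 0.983], 0.983), (np.int32(1), [0.394, -0.11, 0.983], 0.983), (np.int32(1), [0.394, -0.11, 0.983], 0.983), (np.int32(1), [0.394, -0.11, 0.983], 0.983), (np.int32(1), [0.394, -0.11, 0.983], 0.983), (np.int32(1), [0.394, -0.11, 0.983], 0.983), (np.int32(1), [0.394, -0.11, 0.983], 0.983), (np.int32(1), [0.394, -0.11, 0.983], 0.983), (np.int32(1), [0.394, -0.11, 0.983], 0.983), (np.int32(1), [0.394, -0.11, 0.983], 0.983), (np.int32(1), [0.394, -0.11, 0.983], 0.983)]
2028
1269 [0.52818002 0.05273028 0.12681042] [-0.30489045 -0.40146483  0.86363638] 30.27263906531013 -127.21467178901419
0.1070522800180117 0.14601294777726181
```

View pics/crop.png

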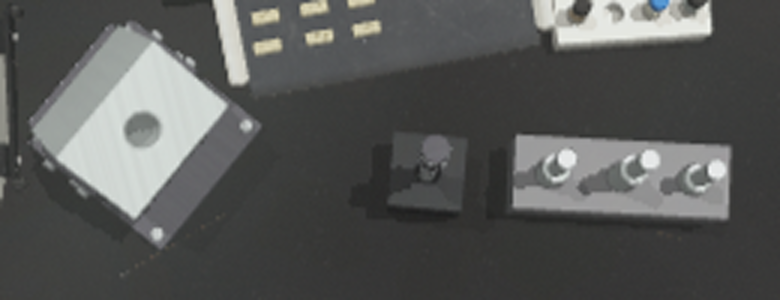

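```bash
cat >> h.py <<'E'
def rows(wps,step=24.,ang=6.,T=None,q=3):
    """wps: list of (xyz, rotmatrix); straight segments -> rows in tool axes/units"""
    T=tool() if T is None else T.copy()
    out=[]
    for p,Rt in wps:
        p=np.array(p,float);dr=R.from_matrix(T[:3,:3].T@Rt).as_rotvec()
        n=max(1,int(np.ceil(max(np.linalg.norm(p-T[:3,3])*1000/step,np.degrees(np.linalg.norm(dr))/ang))))
        p0=T[:3,3].copy()
        for k in range(1,n+1):
            t=np.round(T[:3,:3].T@(p0+(p-p0)*k/n-T[:3,3])/.025,q);w=np.round(np.degrees(dr/n)/6,q)
            T[:3,3]+=T[:3,:3]@t*.025;T[:3,:3]=T[:3,:3]@R.from_rotvec(np.radians(w*6)).as_matrix()
            out.append((t+0.).tolist()+(w+0.).tolist())
    for i,r in enumerate(out):
        if i%10==0:print('--')
        print('{"translation":%s,"twist":%s},'%(r[:3],r[3:]))
    return T
def down(yaw):return R.from_euler('xyz',[np.pi,0,np.radians(yaw)]).as_matrix()
E
python3 - <<'E'
from h import *
rows([([.38,.22,.24],down(120)),([.45,-.02,.26],down(95)),([.512,-.149,.26],down(89))],step=32,q=2)
f=np.load("top.npz");c=calibration("top");T=np.linalg.inv(c["world_to_cam"]);M=c["mtx"]
print(cast((227.5,163),M,T,.127))
g=cv2.cvtColor(f['p'],cv2.COLOR_RGB2GRAY)[145:180,212:245]
m=(g<130).astype(np.uint8);n,l,st,ce=cv2.connectedComponentsWithStats(m);print([(st[i].tolist(),(ce[i]+[212,145]).round(1).tolist()) for i in range(1,n)])
E
```

```text
--
{"translation":[-0.87, -0.9, -0.03],"twist":[0.0, 0.0, 0.5]},
{"translation":[-0.91, -0.86, -0.03],"twist":[0.0, 0.0, 0.5]},
{"translation":[-0.95, -0.8, -0.03],"twist":[0.0, 0.0, 0.5]},
{"translation":[-1.0, -0.76, -0.03],"twist":[0.0, 0.0, 0.5]},
{"translation":[-1.03, -0.7, -0.03],"twist":[0.0, 0.0, 0.5]},
{"translation":[-1.07, -0.65, -0.03],"twist":[0.0, 0.0, 0.5]},
{"translation":[-1.11, -0.59, -0.03],"twist":[0.0, 0.0, 0.5]},
{"translation":[-1.13, -0.53, -0.03],"twist":[0.0, 0.0, 0.5]},
{"translation":[-1.16, -0.47, -0.03],"twist":[0.0, 0.0, 0.5]},
{"translation":[-1.18, -0.41, -0.03],"twist":[0.0, 0.0, 0.5]},
--
{"translation":[-1.2, -0.35, -0.03],"twist":[0.0, 0.0, 0.5]},
{"translation":[-1.22, -0.29, -0.03],"twist":[0.0, 0.0, 0.5]},
{"translation":[-1.21, -0.3, -0.1],"twist":[0.0, 0.0, 0.53]},
{"translation":[-1.23, -0.24, -0.1],"twist":[0.0, 0.0, 0.53]},
{"translation":[-1.24, -0.17, -0.1],"twist":[0.0, 0.0, 0.53]},
{"translation":[-1.24, -0.1, -0.09],"twist":[0.0, 0.0, 0.53]},
{"translation":[-1.25, -0.03, -0.1],"twist":[0.0, 0.0, 0.53]},
{"translation":[-1.25, 0.04, -0.1],"twist":[0.0, 0.0, 0.53]},
{"translation":[-1.24, 0.11, -0.1],"twist":[0.0, 0.0, 0.53]},
{"translation":[-1.24, 0.18, -0.1],"twist":[0.0, 0.0, 0.53]},
--
{"translation":[-1.07, 0.41, 0.0],"twist":[0.0, 0.0, 0.2]},
{"translation":[-1.06, 0.42, 0.0],"twist":[0.0, 0.0, 0.2]},
{"translation":[-1.06, 0.46, 0.0],"twist":[0.0, 0.0, 0.2]},
{"translation":[-1.04, 0.47, 0.0],"twist":[0.0, 0.0, 0.2]},
{"translation":[-1.03, 0.49, 0.01],"twist":[0.0, 0.0, 0.2]},
[0.52783583 0.0517603  0.127     ]
[([10, 13, 11, 7, 48], [226.5, 160.7]), ([25, 25, 8, 10, 48], [241.5, 175.9])]
```

```bash
python3 - <<'E'
from h import *
rows([([.38,.20,.24],down(120)),([.512,-.149,.26],down(89))],step=24.5,q=2)
E
```

```text
--
{"translation":[-0.63, -0.68, -0.02],"twist":[0.0, 0.0, 0.36]},
{"translation":[-0.66, -0.66, -0.02],"twist":[0.0, 0.0, 0.36]},
{"translation":[-0.67, -0.63, -0.02],"twist":[0.0, 0.0, 0.36]},
{"translation":[-0.71, -0.6, -0.02],"twist":[0.0, 0.0, 0.36]},
{"translation":[-0.72, -0.58, -0.03],"twist":[0.0, 0.0, 0.36]},
{"translation":[-0.75, -0.55, -0.02],"twist":[0.0, 0.0, 0.36]},
{"translation":[-0.76, -0.52, -0.02],"twist":[0.0, 0.0, 0.36]},
{"translation":[-0.79, -0.49, -0.02],"twist":[0.0, 0.0, 0.36]},
{"translation":[-0.8, -0.46, -0.02],"twist":[0.0, 0.0, 0.36]},
{"translation":[-0.82, -0.43, -0.02],"twist":[0.0, 0.0, 0.36]},
--
{"translation":[-0.84, -0.4, -0.02],"twist":[0.0, 0.0, 0.36]},
{"translation":[-0.85, -0.37, -0.02],"twist":[0.0, 0.0, 0.36]},
{"translation":[-0.87, -0.34, -0.03],"twist":[0.0, 0.0, 0.36]},
{"translation":[-0.87, -0.3, -0.02],"twist":[0.0, 0.0, 0.36]},
{"translation":[-0.89, -0.27, -0.02],"twist":[0.0, 0.0, 0.36]},
{"translation":[-0.89, -0.24, -0.02],"twist":[0.0, 0.0, 0.36]},
{"translation":[-0.91, -0.2, -0.02],"twist":[0.0, 0.0, 0.36]},
{"translati
[... 305 characters left out ...]
.32]},
{"translation":[-0.93, 0.01, -0.05],"twist":[0.0, 0.0, 0.32]},
{"translation":[-0.94, 0.04, -0.05],"twist":[0.0, 0.0, 0.32]},
{"translation":[-0.92, 0.08, -0.05],"twist":[0.0, 0.0, 0.32]},
{"translation":[-0.93, 0.1, -0.05],"twist":[0.0, 0.0, 0.32]},
{"translation":[-0.92, 0.14, -0.05],"twist":[0.0, 0.0, 0.32]},
{"translation":[-0.92, 0.16, -0.05],"twist":[0.0, 0.0, 0.32]},
{"translation":[-0.91, 0.2, -0.05],"twist":[0.0, 0.0, 0.32]},
{"translation":[-0.91, 0.23, -0.05],"twist":[0.0, 0.0, 0.32]},
--
{"translation":[-0.89, 0.26, -0.05],"twist":[0.0, 0.0, 0.32]},
{"translation":[-0.89, 0.28, -0.04],"twist":[0.0, 0.0, 0.32]},
{"translation":[-0.88, 0.32, -0.05],"twist":[0.0, 0.0, 0.32]},
```

Request:
servo_tool(
  commands=[
    {"translation":[-0.63,-0.68,-0.02],"twist":[0,0,0.36]},
    {"translation":[-0.66,-0.66,-0.02],"twist":[0,0,0.36]},
    {"translation":[-0.67,-0.63,-0.02],"twist":[0,0,0.36]},
    {"translation":[-0.71,-0.6,-0.02],"twist":[0,0,0.36]},
    {"translation":[-0.72,-0.58,-0.03],"twist":[0,0,0.36]},
    {"translation":[-0.75,-0.55,-0.02],"twist":[0,0,0.36]},
    {"translation":[-0.76,-0.52,-0.02],"twist":[0,0,0.36]},
    {"translation":[-0.79,-0.49,-0.02],"twist":[0,0,0.36]},
    {"translation":[-0.8,-0.46,-0.02],"twist":[0,0,0.36]},
    {"translation":[-0.82,-0.43,-0.02],"twist":[0,0,0.36]},
  ],
)

```text
time_s: 0.93
eef_pos: [0.3269, 0.3524, 0.2363]
tcp_rot: [-3.141, 0.0, 2.35]
contact_force: [-0.1, -0.4, 0.4]
grip_width: 1.001
gripper_force: 0.0
```

Request:
servo_tool(
  commands=[
    {"translation":[-0.84,-0.4,-0.02],"twist":[0,0,0.36]},
    {"translation":[-0.85,-0.37,-0.02],"twist":[0,0,0.36]},
    {"translation":[-0.87,-0.34,-0.03],"twist":[0,0,0.36]},
    {"translation":[-0.87,-0.3,-0.02],"twist":[0,0,0.36]},
    {"translation":[-0.89,-0.27,-0.02],"twist":[0,0,0.36]},
    {"translation":[-0.89,-0.24,-0.02],"twist":[0,0,0.36]},
    {"translation":[-0.91,-0.2,-0.02],"twist":[0,0,0.36]},
    {"translation":[-0.92,-0.14,-0.05],"twist":[0,0,0.32]},
    {"translation":[-0.93,-0.12,-0.05],"twist":[0,0,0.32]},
    {"translation":[-0.93,-0.08,-0.05],"twist":[0,0,0.32]},
  ],
)

```text
time_s: 1.77
eef_pos: [0.4052, 0.1328, 0.2442]
tcp_rot: [3.141, -0.0, 1.984]
contact_force: [0.2, 0.7, 0.1]
grip_width: 0.997
gripper_force: 0.0
```

Request:
servo_tool(
  commands=[
    {"translation":[-0.93,-0.05,-0.05],"twist":[0,0,0.32]},
    {"translation":[-0.93,-0.02,-0.04],"twist":[0,0,0.32]},
    {"translation":[-0.93,0.01,-0.05],"twist":[0,0,0.32]},
    {"translation":[-0.94,0.04,-0.05],"twist":[0,0,0.32]},
    {"translation":[-0.92,0.08,-0.05],"twist":[0,0,0.32]},
    {"translation":[-0.93,0.1,-0.05],"twist":[0,0,0.32]},
    {"translation":[-0.92,0.14,-0.05],"twist":[0,0,0.32]},
    {"translation":[-0.92,0.16,-0.05],"twist":[0,0,0.32]},
    {"translation":[-0.91,0.2,-0.05],"twist":[0,0,0.32]},
    {"translation":[-0.91,0.23,-0.05],"twist":[0,0,0.32]},
  ],
)

```text
time_s: 2.6
eef_pos: [0.4872, -0.0851, 0.2564]
tcp_rot: [3.141, -0.0, 1.649]
contact_force: [-0.1, 0.2, -0.3]
grip_width: 0.999
gripper_force: 0.0
```

Request:
servo_tool(
  commands=[
    {"translation":[-0.89,0.26,-0.05],"twist":[0,0,0.32]},
    {"translation":[-0.89,0.28,-0.04],"twist":[0,0,0.32]},
    {"translation":[-0.88,0.32,-0.05],"twist":[0,0,0.32]},
    {"translation":[0,0,0],"twist":[0,0,0]},
    {"translation":[0,0,0],"twist":[0,0,0]},
  ],
)

```text
time_s: 3.02
eef_pos: [0.5115, -0.1506, 0.2596]
tcp_rot: [-3.141, 0.001, 1.548]
contact_force: [-1.0, 1.4, 0.4]
grip_width: 0.999
gripper_force: 0.0
```

```bash
python3 - <<'E'
from h import *
s=state();print(s['time_s'],s['joint_pos'].round(3),s['eef_pos'],np.degrees(s['tcp_rot']),s['contact_force'])
wrist("w1")
E
```

```text
3.0167 [-0.339  0.255  0.655  1.814 -0.17   1.13   0.351] [ 0.51151315 -0.15057413  0.25959047] [-1.79968610e+02  3.30165663e-02  8.86942480e+01] [-1.03553882  1.39245202  0.35729071]
```

View pics/w1.png

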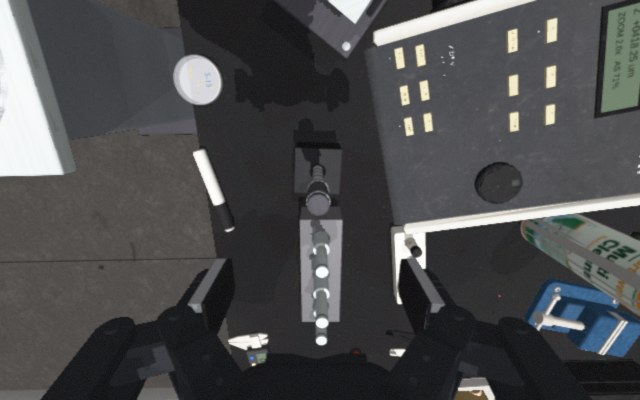

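The wrist view shows the rod's handle top at about (318,203) over the stand (295-341, 148-193), with the rack and its three post heads below it at (321,236), (321,271) and (321,323).

```bash
python3 - <<'E'
from h import *
f=np.load("w1.npz");p,d,T=f['p'],f['d'],f['T'];M=calibration("wrist")["mtx"];P=cloud(d,M,T)
S=P[180:225,300:336];m=(abs(S[...,2]-.175)<.006)
v,u=np.nonzero(m);print(len(u),u.mean()+300,v.mean()+180,S[m].mean(0),cast((u.mean()+300,v.mean()+180),M,T,.175), cv2.minEnclosingCircle(S[m][:,:2].astype(np.float32)))
m=(abs(P[...,2]-.055)<.004);m[:140]=0;m[200:]=0;m[:,:290]=0;m[:,345:]=0;print("stand",cv2.minAreaRect(P[m][:,:2].astype(np.float32)))
m=(abs(P[...,2]-.05)<.004);m[:200]=0;m[330:]=0;m[:,:295]=0;m[:,346:]=0;print("rack",cv2.minAreaRect(P[m][:,:2].astype(np.float32)))
for z in (.13,.145,.115):
    m=(abs(P[...,2]-z)<.004);m[:215]=0;m[345:]=0;m[:,:305]=0;m[:,336:]=0;print(z,m.sum(),np.median(P[m],0))
E
```

```text
455 317.5208791208791 203.46593406593405 [ 0.51293964 -0.14834167  0.17459558] [ 0.51294194 -0.14817574  0.175     ] ((0.5128839015960693, -0.14965735375881195), 0.010450187139213085)
stand ((0.5128138065338135, -0.14998087286949158), (0.056492697447538376, 0.056117407977581024), 86.32766723632812)
rack ((0.513939619064331, -0.29931607842445374), (0.16706489026546478, 0.05602716654539108), 88.73088073730469)
0.13 194 [ 0.51496699 -0.24533687  0.13001589]
0.145 127 [ 0.51391688 -0.29748431  0.14504176]
0.115 200 [ 0.51342225 -0.29930128  0.11513177]
```

Request:
servo_tool(
  commands=[
    {"translation":[0.03,0.03,0.8],"twist":[0,0,0]},
    {"translation":[0.03,0.03,0.8],"twist":[0,0,0]},
    {"translation":[0,0,0.8],"twist":[0,0,0]},
    {"translation":[0,0,0.8],"twist":[0,0,0]},
    {"translation":[0,0,0.8],"twist":[0,0,0]},
    {"translation":[0,0,0.8],"twist":[0,0,0]},
    {"translation":[0,0,0.35],"twist":[0,0,0]},
    {"translation":[0,0,0],"twist":[0,0,0]},
  ],
)

```text
time_s: 3.73
eef_pos: [0.5122, -0.1458, 0.1293]
tcp_rot: [-3.138, -0.001, 1.553]
contact_force: [0.4, -0.2, 0.9]
grip_width: 0.999
gripper_force: 0.0
```

Request:
servo_tool(
  commands=[
    {"translation":[0,0,0],"twist":[0,0,0]},
    {"translation":[0,0,0],"twist":[0,0,0]},
    {"translation":[0,0,0],"twist":[0,0,0]},
    {"translation":[0,0,0],"twist":[0,0,0]},
    {"translation":[0,0,0],"twist":[0,0,0]},
    {"translation":[0,0,0],"twist":[0,0,0]},
    {"translation":[0,0,0],"twist":[0,0,0]},
    {"translation":[0,0,0],"twist":[0,0,0]},
    {"translation":[0,0,0],"twist":[0,0,0]},
    {"translation":[0,0,0],"twist":[0,0,0]},
  ],
  jaw=0,
)

```text
time_s: 4.57
eef_pos: [0.514, -0.1473, 0.1317]
tcp_rot: [3.141, -0.0, 1.552]
contact_force: [-0.3, 0.9, 6.6]
grip_width: 0.217
gripper_force: 58.3
```

```bash
cat >> h.py <<'E'
N=np.array([-.302,-.398,.866]);N/=np.linalg.norm(N);MOUTH=np.array([.526,.0515,.127])
def tilt(Rd):
    a=np.cross([0,0,-1],-N);return R.from_rotvec(a/np.linalg.norm(a)*np.arccos(N[2])).as_matrix()@Rd
E
python3 - <<'E'
from h import *
T=tool();p=T[:3,3];print(p)
rows([(p+[0,0,.13],T[:3,:3]),(MOUTH+N*.182,tilt(down(89)))],step=22,q=2)
E
```

```text
[ 0.51396223 -0.14726491  0.13166748]
--
{"translation":[0.0, 0.0, -0.87],"twist":[0.0, 0.0, 0.0]},
{"translation":[0.0, 0.0, -0.86],"twist":[0.0, 0.0, 0.0]},
{"translation":[0.0, 0.0, -0.87],"twist":[0.0, 0.0, 0.0]},
{"translation":[0.0, 0.0, -0.87],"twist":[0.0, 0.0, 0.0]},
{"translation":[0.0, 0.0, -0.86],"twist":[0.0, 0.0, 0.0]},
{"translation":[0.0, 0.0, -0.87],"twist":[0.0, 0.0, 0.0]},
{"translation":[0.72, -0.26, -0.13],"twist":[-0.42, 0.58, 0.0]},
{"translation":[0.72, -0.25, -0.1],"twist":[-0.42, 0.58, 0.0]},
{"translation":[0.73, -0.25, -0.07],"twist":[-0.42, 0.58, 0.0]},
{"translation":[0.73, -0.25, -0.03],"twist":[-0.42, 0.58, 0.0]},
--
{"translation":[0.74, -0.25, 0.0],"twist":[-0.42, 0.58, 0.0]},
{"translation":[0.73, -0.24, 0.04],"twist":[-0.42, 0.58, 0.0]},
{"translation":[0.73, -0.25, 0.07],"twist":[-0.42, 0.58, 0.0]},
```

Request:
servo_tool(
  commands=[
    {"translation":[0,0,-0.86],"twist":[0,0,0]},
    {"translation":[0,0,-0.87],"twist":[0,0,0]},
    {"translation":[0,0,-0.87],"twist":[0,0,0]},
    {"translation":[0,0,-0.87],"twist":[0,0,0]},
    {"translation":[0,0,-0.86],"twist":[0,0,0]},
    {"translation":[0,0,-0.87],"twist":[0,0,0]},
  ],
)

```text
time_s: 5.07
eef_pos: [0.5132, -0.1471, 0.2619]
tcp_rot: [-3.141, -0.0, 1.552]
contact_force: [0.9, 0.5, -1.5]
grip_width: 0.217
gripper_force: 59.1
```

Request:
servo_tool(
  commands=[
    {"translation":[0.72,-0.26,-0.13],"twist":[-0.42,0.58,0]},
    {"translation":[0.72,-0.25,-0.1],"twist":[-0.42,0.58,0]},
    {"translation":[0.73,-0.25,-0.07],"twist":[-0.42,0.58,0]},
    {"translation":[0.73,-0.25,-0.03],"twist":[-0.42,0.58,0]},
    {"translation":[0.74,-0.25,0],"twist":[-0.42,0.58,0]},
    {"translation":[0.73,-0.24,0.04],"twist":[-0.42,0.58,0]},
    {"translation":[0.73,-0.25,0.07],"twist":[-0.42,0.58,0]},
    {"translation":[0,0,0],"twist":[0,0,0]},
    {"translation":[0,0,0],"twist":[0,0,0]},
  ],
)

```text
time_s: 5.82
eef_pos: [0.4703, -0.021, 0.2839]
tcp_rot: [2.815, -0.418, 1.621]
contact_force: [1.4, -0.4, -1.2]
grip_width: 0.216
gripper_force: 59.1
```

```bash
python3 - <<'E'
from h import *
s=state();print(s['time_s'],s['joint_pos'].round(3),s['eef_pos'],np.degrees(s['tcp_rot']),s['contact_force'],s['grip_width']);T=tool();print(T[:3,2],T[:3,:3].T@(MOUTH-T[:3,3]))
wrist("w2")
E
```

```text
5.8167 [-0.31  -0.024  0.607  2.123 -0.604  0.94   0.618] [ 0.47027045 -0.02103014  0.28393765] [161.28203973 -23.93020046  92.87420707] [ 1.35490373 -0.39177221 -1.1512444 ] 0.21570185031773118
[ 0.30124264  0.39977812 -0.86569644] [2.35381059e-07 1.06096612e-03 1.81644443e-01]
```

View pics/w2.png

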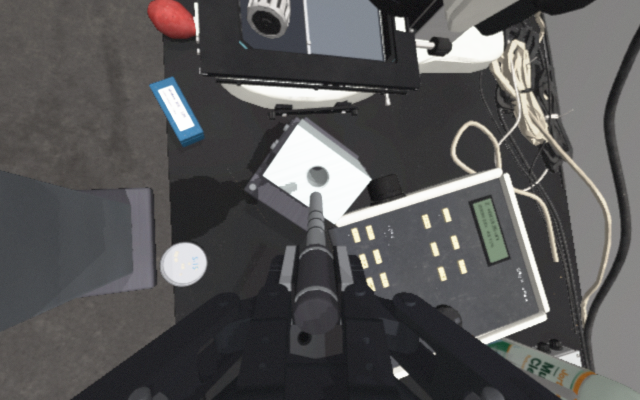

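The view shows the bore mouth at about (318,176) in the bright face and the rod tip at about (316,194), nearly in line with it.

```bash
python3 - <<'E'
from h import *
f=np.load("w2.npz");p,d,T=f['p'],f['d'],f['T'];M=calibration("wrist")["mtx"];P=cloud(d,M,T);Tt=tool()
g=cv2.cvtColor(p,cv2.COLOR_RGB2GRAY)
# face plane
m=g>170;m[:115]=0;m[230:]=0;m[:,:255]=0;m[:,375:]=0;m=cv2.erode(m.astype(np.uint8),np.ones((3,3)))>0
X=P[m]
for _ in range(4):
    c=X.mean(0);n=np.linalg.svd(X-c,full_matrices=False)[2][2];n*=np.sign(n[2]);X=X[abs((X-c)@n)<.002]
print("plane",len(X),c,n,np.degrees(np.arccos(n[2])),np.degrees(np.arctan2(n[1],n[0])))
m=((g<150)*1).astype(np.uint8);m[:155]=0;m[192:]=0;m[:,:300]=0;m[:,336:]=0
print(g[176,300:336].tolist());print(g[160:200,318].tolist())
k,l,st,ce=cv2.connectedComponentsWithStats(m)
for i in range(1,k):
    if st[i,4]>40:
        uv=ce[i];r=T[:3,:3]@np.linalg.solve(M,[*uv,1]);o=T[:3,3];w=o+r*(((c-o)@n)/(r@n));print(st[i],uv,"mouth",w,"in tool",Tt[:3,:3].T@(w-Tt[:3,3]))
# rod centre in tool coordinates per row
Q=(P-Tt[:3,3])@Tt[:3,:3]
for v in range(194,246,6):
    r=Q[v,300:335];k=(r[:,2]<.135)&(r[:,2]>.0)
    if k.any():print(v,np.nonzero(k)[0][[0,-1]]+300,r[k].mean(0).round(4),r[k][:,0].max().round(4))
print("n in tool",Tt[:3,:3].T@n)
E
```

```text
plane 296 [0.53419806 0.05384263 0.12255988] [-0.51251487 -0.85559718  0.07267726] 85.8322254261075 -120.92220782205243
[253, 253, 253, 253, 252, 248, 228, 181, 161, 156, 154, 140, 123, 121, 121, 120, 120, 117, 119, 120, 118, 117, 118, 117, 115, 111, 113, 133, 167, 225, 248, 252, 252, 252, 252, 253]
[253, 253, 254, 254, 251, 227, 158, 80, 62, 71, 95, 117, 117, 117, 118, 118, 119, 119, 117, 120, 120, 119, 126, 134, 145, 151, 176, 226, 246, 250, 251, 242, 179, 144, 139, 140, 140, 140, 140, 139]
[309 167  19  19 251] [318.67330677 175.00398406] mouth [0.53135946 0.05520059 0.11852889] in tool [8.03878658e-05 2.44129257e-03 1.92114199e-01]
194 [310 320] [ 0.0025 -0.0016  0.1113] 0.0035
200 [309 321] [ 0.0022 -0.0016  0.0953] 0.0035
206 [309 322] [ 0.0023 -0.0011  0.08  ] 0.0037
212 [308 322] [ 0.0023 -0.0015  0.0666] 0.0037
218 [308 323] [ 0.0022 -0.0011  0.0548] 0.0038
224 [307 323] [ 0.0022 -0.0014  0.0438] 0.0036
230 [307 323] [ 0.0024 -0.0014  0.0335] 0.004
236 [307 324] [ 0.0023 -0.001   0.0247] 0.004
242 [306 324] [ 0.0024 -0.0013  0.0164] 0.0038
n in tool [-0.7284065  -0.39662497 -0.55867039]
```

```bash
python3 - <<'E'
from h import *
f=np.load("w2.npz");p,d,T=f['p'],f['d'],f['T'];M=calibration("wrist")["mtx"];P=cloud(d,M,T);Tt=tool()
m=np.zeros(d.shape,bool);m[130:215,270:360]=1;S=P[m];S=S[(S[:,2]>.09)&(S[:,2]<.17)];best=None;rng=np.random.default_rng(0)
for _ in range(600):
    a=S[rng.choice(len(S),3,False)];n=np.cross(a[1]-a[0],a[2]-a[0]);n/=np.linalg.norm(n)+1e-12;k=abs((S-a[0])@n)<.0015
    if best is None or k.sum()>best.sum():best=k
X=S[best];c=X.mean(0);n=np.linalg.svd(X-c,full_matrices=False)[2][2];n*=np.sign(n[2])
print(len(S),len(X),c,n,np.degrees(np.arccos(n[2])),np.degrees(np.arctan2(n[1],n[0])))
for uv in[(318.67,175),(317.8,175.8)]:
    r=T[:3,:3]@np.linalg.solve(M,[*uv,1]);o=T[:3,3]
    for w in(o+r*(((c-o)@n)/(r@n)),cast(uv,M,T,.127)):print(w,"in tool",Tt[:3,:3].T@(w-Tt[:3,3]))
print("n in tool",Tt[:3,:3].T@n)
E
```

```text
4897 4256 [0.52363122 0.0557364  0.12833795] [-0.30191996 -0.39824472  0.86616712] 29.983756380596848 -127.16673773346288
[0.52793838 0.05343028 0.12877899] in tool [0.00276781 0.0023393  0.1814996 ]
[0.5285315  0.05373838 0.127     ] in tool [0.0023022  0.00235632 0.183342  ]
[0.52703126 0.05264843 0.12810332] in tool [0.00182226 0.00134099 0.18149951]
[0.52739512 0.05283636 0.127     ] in tool [0.00153079 0.00134801 0.18263969]
n in tool [ 5.83316237e-04 -4.55928297e-04 -9.99999726e-01]
```

Request:
servo_tool(
  commands=[
    {"translation":[0.08,0.06,0],"twist":[0,0,0]},
    {"translation":[0.08,0.06,0.5],"twist":[0,0,0]},
    {"translation":[0,0,0.8],"twist":[0,0,0]},
    {"translation":[0,0,0.7],"twist":[0,0,0]},
    {"translation":[0,0,0.5],"twist":[0,0,0]},
    {"translation":[0,0,0.4],"twist":[0,0,0]},
    {"translation":[0,0,0.4],"twist":[0,0,0]},
    {"translation":[0,0,0.4],"twist":[0,0,0]},
    {"translation":[0,0,0.4],"twist":[0,0,0]},
    {"translation":[0,0,0],"twist":[0,0,0]},
  ],
)

```text
time_s: 6.7
eef_pos: [0.5044, 0.0251, 0.1952]
tcp_rot: [2.818, -0.417, 1.622]
contact_force: [-1.0, -0.4, -0.8]
grip_width: 0.216
gripper_force: 59.1
```

Request:
servo_tool(
  commands=[
    {"translation":[0,0,0.1],"twist":[0,0,0]},
    {"translation":[0,0,0.1],"twist":[0,0,0]},
    {"translation":[0,0,0.1],"twist":[0,0,0]},
    {"translation":[0,0,0.1],"twist":[0,0,0]},
    {"translation":[0,0,0.1],"twist":[0,0,0]},
    {"translation":[0,0,0],"twist":[0,0,0]},
  ],
)

```text
time_s: 7.2
eef_pos: [0.5083, 0.029, 0.1868]
tcp_rot: [2.814, -0.418, 1.622]
contact_force: [0.3, -0.3, -0.5]
grip_width: 0.216
gripper_force: 59.1
```

Request:
servo_tool(
  commands=[
    {"translation":[0,0,0.06],"twist":[0,0,0]},
    {"translation":[0,0,0.06],"twist":[0,0,0]},
    {"translation":[0,0,0.06],"twist":[0,0,0]},
    {"translation":[0,0,0],"twist":[0,0,0]},
  ],
)

```text
time_s: 7.53
eef_pos: [0.5096, 0.0307, 0.1829]
tcp_rot: [2.814, -0.418, 1.622]
contact_force: [-0.4, -0.2, -2.0]
grip_width: 0.216
gripper_force: 59.1
```

No contact at 60 mm; so not 55. On towards 70.

Request:
servo_tool(
  commands=[
    {"translation":[0,0,0.1],"twist":[0,0,0]},
    {"translation":[0,0,0.1],"twist":[0,0,0]},
    {"translation":[0,0,0.08],"twist":[0,0,0]},
    {"translation":[0,0,0.05],"twist":[0,0,0]},
    {"translation":[0,0,0],"twist":[0,0,0]},
  ],
)

```text
time_s: 7.95
eef_pos: [0.512, 0.0341, 0.1756]
tcp_rot: [2.815, -0.418, 1.622]
contact_force: [-0.1, 0.3, -0.7]
grip_width: 0.219
gripper_force: 59.1
```

Request:
servo_tool(
  commands=[
    {"translation":[0,0,0.04],"twist":[0,0,0]},
    {"translation":[0,0,0.04],"twist":[0,0,0]},
    {"translation":[0,0,0.04],"twist":[0,0,0]},
    {"translation":[0,0,0],"twist":[0,0,0]},
  ],
)

```text
time_s: 8.28
eef_pos: [0.513, 0.0352, 0.1732]
tcp_rot: [2.814, -0.418, 1.622]
contact_force: [-0.0, -0.5, -1.1]
grip_width: 0.22
gripper_force: 59.1
```

Request:
servo_tool(
  commands=[
    {"translation":[0,0,0.04],"twist":[0,0,0]},
    {"translation":[0,0,0.04],"twist":[0,0,0]},
    {"translation":[0,0,0.04],"twist":[0,0,0]},
    {"translation":[0,0,0],"twist":[0,0,0]},
  ],
)

```text
time_s: 8.62
eef_pos: [0.5139, 0.0364, 0.1706]
tcp_rot: [2.814, -0.418, 1.622]
contact_force: [0.0, 1.1, -0.7]
grip_width: 0.213
gripper_force: 59.1
```

Request:
servo_tool(
  commands=[
    {"translation":[0,0,0.1],"twist":[0,0,0]},
    {"translation":[0,0,0.1],"twist":[0,0,0]},
    {"translation":[0,0,0.08],"twist":[0,0,0]},
    {"translation":[0,0,0.05],"twist":[0,0,0]},
    {"translation":[0,0,0],"twist":[0,0,0]},
  ],
)

```text
time_s: 9.03
eef_pos: [0.5163, 0.0397, 0.1632]
tcp_rot: [2.815, -0.418, 1.622]
contact_force: [-0.2, 0.3, -0.2]
grip_width: 0.216
gripper_force: 59.1
```

Request:
servo_tool(
  commands=[
    {"translation":[0,0,0.04],"twist":[0,0,0]},
    {"translation":[0,0,0.04],"twist":[0,0,0]},
    {"translation":[0,0,0.04],"twist":[0,0,0]},
    {"translation":[0,0,0],"twist":[0,0,0]},
  ],
)

```text
time_s: 9.37
eef_pos: [0.5174, 0.0406, 0.1612]
tcp_rot: [2.814, -0.418, 1.622]
contact_force: [-2.0, -0.6, 1.3]
grip_width: 0.22
gripper_force: 59.7
```

Request:
servo_tool(
  commands=[
    {"translation":[0,0,0.03],"twist":[0,0,0]},
    {"translation":[0,0,0.03],"twist":[0,0,0]},
    {"translation":[0,0,0],"twist":[0,0,0]},
  ],
)

```text
time_s: 9.62
eef_pos: [0.518, 0.0403, 0.1608]
tcp_rot: [2.812, -0.418, 1.621]
contact_force: [-8.6, -5.9, 14.1]
grip_width: 0.216
gripper_force: 61.6
```

Request:
servo_tool(
  commands=[
    {"translation":[0,0,-0.2],"twist":[0,0,0]},
    {"translation":[0,0,-0.6],"twist":[0,0,0]},
    {"translation":[0,0,-0.9],"twist":[0,0,0]},
    {"translation":[0,0,-0.9],"twist":[0,0,0]},
    {"translation":[0,0,-0.9],"twist":[0,0,0]},
    {"translation":[0,0,-0.9],"twist":[0,0,0]},
    {"translation":[0,0,-0.9],"twist":[0,0,0]},
    {"translation":[0,0,-0.5],"twist":[0,0,0]},
    {"translation":[0,0,0],"twist":[0,0,0]},
  ],
)

```text
time_s: 10.37
eef_pos: [0.4747, -0.0182, 0.2879]
tcp_rot: [2.809, -0.418, 1.622]
contact_force: [-0.2, -0.2, -0.6]
grip_width: 0.216
gripper_force: 59.2
```

```bash
python3 - <<'E'
from h import *
p,d,M,T=wrist("w3");P=cloud(d,M,T);Tt=tool();print(Tt[:3,3],state()['time_s'])
Q=(P-Tt[:3,3])@Tt[:3,:3]
for v in range(188,246,6):
    r=Q[v,296:340];k=(r[:,2]<.135)&(r[:,2]>.0)
    if k.any():print(v,np.nonzero(k)[0][[0,-1]]+296,r[k].mean(0).round(4),r[k][:,0].max().round(4))
rows([([.5135,-.1473,.264],down(88.9))],step=22,q=2)
E
```

```text
[ 0.47441472 -0.01708366  0.28634536] 10.4167
194 [310 320] [0.0018 0.0003 0.1096] 0.0028
200 [309 321] [0.0017 0.0003 0.093 ] 0.0029
206 [309 321] [0.0019 0.0003 0.0777] 0.003
212 [308 322] [0.0017 0.0003 0.0648] 0.0033
218 [308 322] [0.0019 0.0004 0.0524] 0.0032
224 [307 323] [0.0017 0.0004 0.042 ] 0.0031
230 [307 323] [0.0019 0.0004 0.0316] 0.0032
236 [307 324] [0.0018 0.0007 0.0229] 0.0032
242 [306 324] [0.0018 0.0004 0.0147] 0.0032
--
{"translation":[-0.74, 0.24, -0.12],"twist":[0.42, -0.58, 0.0]},
{"translation":[-0.75, 0.23, -0.08],"twist":[0.42, -0.58, 0.0]},
{"translation":[-0.75, 0.23, -0.05],"twist":[0.42, -0.58, 0.0]},
{"translation":[-0.75, 0.22, -0.02],"twist":[0.42, -0.58, 0.0]},
{"translation":[-0.76, 0.23, 0.03],"twist":[0.42, -0.58, 0.0]},
{"translation":[-0.75, 0.23, 0.05],"twist":[0.42, -0.58, 0.0]},
{"translation":[-0.75, 0.23, 0.1],"twist":[0.42, -0.58, 0.0]},
```

Request:
servo_tool(
  commands=[
    {"translation":[-0.74,0.24,-0.12],"twist":[0.42,-0.58,0]},
    {"translation":[-0.75,0.23,-0.08],"twist":[0.42,-0.58,0]},
    {"translation":[-0.75,0.23,-0.05],"twist":[0.42,-0.58,0]},
    {"translation":[-0.75,0.22,-0.02],"twist":[0.42,-0.58,0]},
    {"translation":[-0.76,0.23,0.03],"twist":[0.42,-0.58,0]},
    {"translation":[-0.75,0.23,0.05],"twist":[0.42,-0.58,0]},
    {"translation":[-0.75,0.23,0.1],"twist":[0.42,-0.58,0]},
    {"translation":[0,0,0],"twist":[0,0,0]},
    {"translation":[0,0,0],"twist":[0,0,0]},
  ],
)

```text
time_s: 11.17
eef_pos: [0.5132, -0.1456, 0.2606]
tcp_rot: [-3.139, -0.001, 1.554]
contact_force: [-0.5, -0.1, -1.4]
grip_width: 0.221
gripper_force: 59.2
```

```bash
python3 - <<'E'
from h import *
Tt=tool();print(Tt[:3,3],Tt[:3,2],state()['time_s'])
p,d,M,T=wrist("w4");P=cloud(d,M,T)
Q=(P-Tt[:3,3])@Tt[:3,:3]
for v in range(182,246,10):
    r=Q[v,296:340];k=(r[:,2]<.135)&(r[:,2]>.0)
    if k.any():print(v,r[k].mean(0).round(4),r[k][:,0].max().round(4))
rows([([.514,-.1473,.205],down(88.9))],step=22,q=2)
E
```

```text
[ 0.51315426 -0.14555636  0.26064182] [-3.02028587e-03  7.49720606e-04 -9.99995158e-01] 11.1667
192 [ 0.0029 -0.0008  0.1148] 0.0035
202 [ 0.0022 -0.0007  0.089 ] 0.0034
212 [ 0.0021 -0.0006  0.0661] 0.0034
222 [ 0.0022 -0.0002  0.0465] 0.0038
232 [ 0.0023 -0.0005  0.0299] 0.0037
242 [ 0.0019 -0.0005  0.0166] 0.0035
--
{"translation":[-0.02, 0.02, 0.75],"twist":[-0.01, -0.01, 0.0]},
{"translation":[-0.02, 0.02, 0.75],"twist":[-0.01, -0.01, 0.0]},
{"translation":[-0.02, 0.02, 0.75],"twist":[-0.01, -0.01, 0.0]},
```

Request:
servo_tool(
  commands=[
    {"translation":[-0.03,0.02,0.7],"twist":[-0.02,-0.02,0]},
    {"translation":[-0.03,0.01,0.7],"twist":[0,0,0]},
    {"translation":[-0.01,0.01,0.6],"twist":[0,0,0]},
    {"translation":[0,0,0.2],"twist":[0,0,0]},
    {"translation":[0,0,0],"twist":[0,0,0]},
    {"translation":[0,0,0],"twist":[0,0,0]},
  ],
)

```text
time_s: 11.72
eef_pos: [0.5139, -0.1487, 0.2082]
tcp_rot: [3.139, 0.001, 1.551]
contact_force: [0.4, -0.8, 0.3]
grip_width: 0.215
gripper_force: 59.2
```

Request:
servo_tool(
  commands=[
    {"translation":[0,0,0.2],"twist":[0,0,0]},
    {"translation":[0,0,0.2],"twist":[0,0,0]},
    {"translation":[0,0,0],"twist":[0,0,0]},
    {"translation":[0,0,0],"twist":[0,0,0]},
    {"translation":[0,0,0],"twist":[0,0,0]},
    {"translation":[0,0,0],"twist":[0,0,0]},
  ],
)

```text
time_s: 12.22
eef_pos: [0.5143, -0.1489, 0.1979]
tcp_rot: [3.139, 0.002, 1.552]
contact_force: [-0.2, 0.0, -0.6]
grip_width: 0.215
gripper_force: 59.2
```

Request:
servo_tool(
  commands=[
    {"translation":[0.06,-0.01,0.2],"twist":[0.02,0.02,0]},
    {"translation":[0,0,0.3],"twist":[0,0,0]},
    {"translation":[0,0,0.3],"twist":[0,0,0]},
    {"translation":[0,0,0.3],"twist":[0,0,0]},
    {"translation":[0,0,0.2],"twist":[0,0,0]},
    {"translation":[0,0,0],"twist":[0,0,0]},
  ],
)

```text
time_s: 12.72
eef_pos: [0.513, -0.1471, 0.1636]
tcp_rot: [-3.139, -0.0, 1.552]
contact_force: [-0.6, 0.6, -0.8]
grip_width: 0.223
gripper_force: 59.2
```

Tip is about 13 mm into the hole, no force. Continue down.

Request:
servo_tool(
  commands=[
    {"translation":[0,0,0.2],"twist":[0,0,0]},
    {"translation":[0,0,0.2],"twist":[0,0,0]},
    {"translation":[0,0,0.2],"twist":[0,0,0]},
    {"translation":[0,0,0.2],"twist":[0,0,0]},
    {"translation":[0,0,0.2],"twist":[0,0,0]},
    {"translation":[0,0,0.1],"twist":[0,0,0]},
    {"translation":[0,0,0.05],"twist":[0,0,0]},
    {"translation":[0,0,0],"twist":[0,0,0]},
  ],
)

```text
time_s: 13.38
eef_pos: [0.5138, -0.1474, 0.1361]
tcp_rot: [-3.141, -0.0, 1.552]
contact_force: [-0.9, 0.2, -1.0]
grip_width: 0.217
gripper_force: 59.2
```

Request:
servo_tool(
  commands=[
    {"translation":[0,0,0.05],"twist":[0,0,0]},
    {"translation":[0,0,0.05],"twist":[0,0,0]},
    {"translation":[0,0,0.05],"twist":[0,0,0]},
    {"translation":[0,0,0],"twist":[0,0,0]},
  ],
)

```text
time_s: 13.72
eef_pos: [0.5139, -0.1473, 0.1326]
tcp_rot: [-3.142, -0.0, 1.552]
contact_force: [0.0, 0.2, -1.1]
grip_width: 0.217
gripper_force: 59.2
```

Request:
servo_tool(
  commands=[
    {"translation":[0,0,0],"twist":[0,0,0]},
    {"translation":[0,0,0],"twist":[0,0,0]},
    {"translation":[0,0,0],"twist":[0,0,0]},
    {"translation":[0,0,0],"twist":[0,0,0]},
    {"translation":[0,0,0],"twist":[0,0,0]},
    {"translation":[0,0,0],"twist":[0,0,0]},
    {"translation":[0,0,0],"twist":[0,0,0]},
    {"translation":[0,0,0],"twist":[0,0,0]},
  ],
  jaw=80,
)

```text
time_s: 14.38
eef_pos: [0.5139, -0.1474, 0.1327]
tcp_rot: [3.142, -0.0, 1.552]
contact_force: [-0.2, -0.6, -0.3]
grip_width: 0.801
gripper_force: 0.0
```

Request:
servo_tool(
  commands=[
    {"translation":[0,0,-0.4],"twist":[0,0,0]},
    {"translation":[0,0,-0.9],"twist":[0,0,0]},
    {"translation":[0,0,-0.9],"twist":[0,0,0]},
    {"translation":[0,0,-0.9],"twist":[0,0,0]},
    {"translation":[0,0,-0.9],"twist":[0,0,0]},
    {"translation":[-0.8,0,-0.5],"twist":[0,0,0]},
    {"translation":[-0.9,0,0],"twist":[0,0,0]},
    {"translation":[-0.8,0,0],"twist":[0,0,0]},
    {"translation":[0,0,0],"twist":[0,0,0]},
    {"translation":[0,0,0],"twist":[0,0,0]},
  ],
)

```text
time_s: 15.22
eef_pos: [0.5124, -0.211, 0.2459]
tcp_rot: [3.141, 0.0, 1.549]
contact_force: [0.2, 0.6, -0.1]
grip_width: 0.801
gripper_force: 0.0
```

```bash
python3 - <<'E'
from h import *
Tt=tool();print(Tt[:3,3],state()['tcp_rot'],state()['time_s'])
p,d,M,T=wrist("w5");P=cloud(d,M,T)
for nm,z,(y0,y1) in [("rod",.175,(-.18,-.12)),("mid",.13,(-.265,-.22)),("long",.145,(-.32,-.28))]:
    m=(abs(P[...,2]-z)<.005)&(abs(P[...,0]-.514)<.03)&(P[...,1]>y0)&(P[...,1]<y1)
    v,u=np.nonzero(m);print(nm,m.sum(), m.any() and (u.mean(),v.mean(),P[m].mean(0),cv2.minEnclosingCircle(P[m][:,:2].astype(np.float32))))
E
```

```text
[ 0.51235627 -0.21098803  0.24586821] [3.14115348e+00 3.23106285e-04 1.54909851e+00] 15.2167
rod 584 (np.float64(319.9845890410959), np.float64(133.3955479452055), array([ 0.51671669, -0.14988462,  0.1749767 ]), ((0.5165817141532898, -0.1501980721950531), 0.010221761651337147))
mid 173 (np.float64(319.4913294797688), np.float64(225.49132947976878), array([ 0.5152942 , -0.24288304,  0.12967842]), ((0.5153107643127441, -0.24375274777412415), 0.0072621931321918964))
long 169 (np.float64(319.4733727810651), np.float64(282.3076923076923), array([ 0.51415475, -0.29758801,  0.14453778]), ((0.5141736268997192, -0.29892605543136597), 0.007241321727633476))
```

View pics/w5.png

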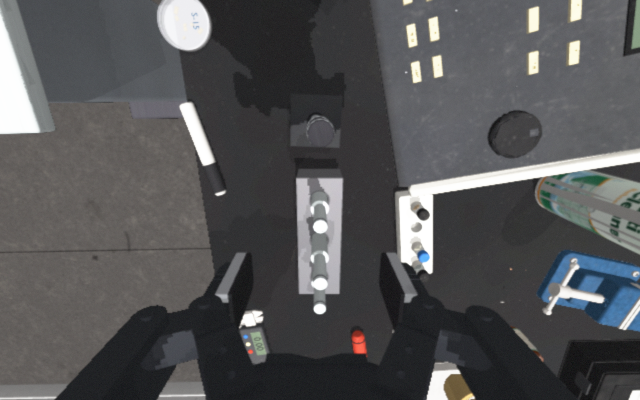

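The rod stands back in its stand (handle top (320,130)); the post heads are at (320,226) middle, (320,282) long and (320,308) short.

Request:
servo_tool(
  commands=[
    {"translation":[-0.88,0.02,0],"twist":[0,0,0]},
    {"translation":[-0.88,0.02,0],"twist":[0,0,0]},
    {"translation":[-0.88,0.02,0],"twist":[0,0,0]},
    {"translation":[-0.84,0.02,0.3],"twist":[0,0,0]},
    {"translation":[0,0,0.6],"twist":[0,0,0]},
    {"translation":[0,0,0.5],"twist":[0,0,0]},
    {"translation":[0,0,0],"twist":[0,0,0]},
    {"translation":[0,0,0],"twist":[0,0,0]},
  ],
)

```text
time_s: 15.93
eef_pos: [0.5131, -0.295, 0.2094]
tcp_rot: [-3.14, -0.001, 1.554]
contact_force: [-0.1, -0.0, 0.6]
grip_width: 0.8
gripper_force: 0.0
```

```bash
python3 - <<'E'
from h import *
rows([([.514,-.298,.104],down(88.9))],step=18,q=2)
E
```

```text
--
{"translation":[-0.02, 0.01, 0.7],"twist":[0.0, 0.0, 0.0]},
{"translation":[-0.02, 0.0, 0.71],"twist":[0.0, 0.0, 0.0]},
{"translation":[-0.02, 0.01, 0.7],"twist":[0.0, 0.0, 0.0]},
{"translation":[-0.02, 0.01, 0.7],"twist":[0.0, 0.0, 0.0]},
{"translation":[-0.02, 0.01, 0.7],"twist":[0.0, 0.0, 0.0]},
{"translation":[-0.03, 0.0, 0.71],"twist":[0.0, 0.0, 0.0]},
```

Request:
servo_tool(
  commands=[
    {"translation":[-0.02,0.01,0.7],"twist":[0,0,0]},
    {"translation":[-0.02,0,0.7],"twist":[0,0,0]},
    {"translation":[-0.02,0.01,0.7],"twist":[0,0,0]},
    {"translation":[-0.02,0,0.7],"twist":[0,0,0]},
    {"translation":[-0.02,0.01,0.7],"twist":[0,0,0]},
    {"translation":[-0.02,0,0.68],"twist":[0,0,0]},
    {"translation":[0,0,0],"twist":[0,0,0]},
    {"translation":[0,0,0],"twist":[0,0,0]},
    {"translation":[0,0,0],"twist":[0,0,0]},
  ],
)

```text
time_s: 16.68
eef_pos: [0.5147, -0.2997, 0.107]
tcp_rot: [3.14, 0.0, 1.553]
contact_force: [0.4, 0.4, 0.3]
grip_width: 0.8
gripper_force: 0.0
```

Request:
servo_tool(
  commands=[
    {"translation":[0,0,0],"twist":[0,0,0]},
    {"translation":[0,0,0],"twist":[0,0,0]},
    {"translation":[0,0,0],"twist":[0,0,0]},
    {"translation":[0,0,0],"twist":[0,0,0]},
    {"translation":[0,0,0],"twist":[0,0,0]},
    {"translation":[0,0,0],"twist":[0,0,0]},
    {"translation":[0,0,0],"twist":[0,0,0]},
    {"translation":[0,0,0],"twist":[0,0,0]},
    {"translation":[0,0,0],"twist":[0,0,0]},
    {"translation":[0,0,0],"twist":[0,0,0]},
  ],
  jaw=0,
)

```text
time_s: 17.52
eef_pos: [0.5141, -0.3001, 0.1062]
tcp_rot: [3.141, 0.0, 1.552]
contact_force: [-0.3, 1.0, 5.1]
grip_width: 0.144
gripper_force: 58.5
```

```bash
python3 - <<'E'
from h import *
m=np.array([.5272,.0528,.1275]);T=tool();p=T[:3,3]
rows([(p+[0,0,.192],T[:3,:3]),([.465,-.04,.3],tilt(down(88.9))),(m+N*.146,tilt(down(88.9)))],step=22,q=2)
E
```

```text
--
{"translation":[0.0, 0.0, -0.85],"twist":[0.0, 0.0, 0.0]},
{"translation":[0.0, 0.0, -0.86],"twist":[0.0, 0.0, 0.0]},
{"translation":[0.0, 0.0, -0.85],"twist":[0.0, 0.0, 0.0]},
{"translation":[0.0, 0.0, -0.85],"twist":[0.0, 0.0, 0.0]},
{"translation":[0.0, 0.0, -0.86],"twist":[0.0, 0.0, 0.0]},
{"translation":[0.0, 0.0, -0.85],"twist":[0.0, 0.0, 0.0]},
{"translation":[0.0, 0.01, -0.85],"twist":[0.0, 0.0, 0.0]},
{"translation":[0.0, 0.0, -0.86],"twist":[0.0, 0.0, 0.0]},
{"translation":[0.0, 0.0, -0.85],"twist":[0.0, 0.0, 0.0]},
{"translation":[0.8, -0.17, -0.01],"twist":[-0.23, 0.31, 0.0]},
--
{"translation":[0.79, -0.16, 0.02],"twist":[-0.23, 0.31, 0.0]},
{"translation":[0.8, -0.17, 0.04],"twist":[-0.23, 0.31, 0.0]},
{"translation":[0.79, -0.17, 0.06],"twist":[-0.23, 0.31, 0.0]},
{"translation":[0.8, -0.17, 0.08],"twist":[-0.23, 0.31, 0.0]},
{"translation":[0.79, -0.17, 0.1],"twist":[-0.23, 0.31, 0.0]},
{"translation":[0.78, -0.18, 0.13],"twist":[-0.23, 0.31, 0.0]},
{"translation":[0.78, -0.18, 0.14],"twist":[-0.23, 0.31, 0.0]},
{"translation":[0.78, -0.18, 0.17],"twist":[-0.23, 0.31, 0.0]},
{"translation":[0.77, -0.18, 0.19],"twist":[-0.23, 0.31, 0.0]},
{"translation":[0.76, -0.2, 0.2],"twist":[-0.23, 0.31, 0.0]},
--
{"translation":[0.76, -0.19, 0.23],"twist":[-0.23, 0.31, 0.0]},
{"translation":[0.75, -0.2, 0.25],"twist":[-0.23, 0.31, 0.0]},
{"translation":[0.16, 0.01, 0.79],"twist":[0.02, 0.0, 0.01]},
{"translation":[0.17, 0.0, 0.79],"twist":[0.02, 0.0, 0.01]},
{"translation":[0.16, 0.01, 0.78],"twist":[0.02, 0.0, 0.01]},
```

Request:
servo_tool(
  commands=[
    {"translation":[0,0,-0.85],"twist":[0,0,0]},
    {"translation":[0,0,-0.85],"twist":[0,0,0]},
    {"translation":[0,0,-0.85],"twist":[0,0,0]},
    {"translation":[0,0,-0.85],"twist":[0,0,0]},
    {"translation":[0,0,-0.86],"twist":[0,0,0]},
    {"translation":[0,0,-0.86],"twist":[0,0,0]},
    {"translation":[0,0,-0.86],"twist":[0,0,0]},
    {"translation":[0,0,-0.86],"twist":[0,0,0]},
    {"translation":[0,0,-0.86],"twist":[0,0,0]},
  ],
)

```text
time_s: 18.27
eef_pos: [0.5133, -0.2997, 0.2988]
tcp_rot: [-3.141, -0.0, 1.552]
contact_force: [0.0, 0.2, -1.7]
grip_width: 0.146
gripper_force: 59.1
```

Request:
servo_tool(
  commands=[
    {"translation":[0.8,-0.17,-0.01],"twist":[-0.23,0.31,0]},
    {"translation":[0.79,-0.16,0.02],"twist":[-0.23,0.31,0]},
    {"translation":[0.8,-0.17,0.04],"twist":[-0.23,0.31,0]},
    {"translation":[0.79,-0.17,0.06],"twist":[-0.23,0.31,0]},
    {"translation":[0.8,-0.17,0.08],"twist":[-0.23,0.31,0]},
    {"translation":[0.79,-0.17,0.1],"twist":[-0.23,0.31,0]},
    {"translation":[0.78,-0.18,0.13],"twist":[-0.23,0.31,0]},
    {"translation":[0.78,-0.18,0.14],"twist":[-0.23,0.31,0]},
    {"translation":[0.78,-0.18,0.17],"twist":[-0.23,0.31,0]},
    {"translation":[0.77,-0.18,0.19],"twist":[-0.23,0.31,0]},
  ],
)

```text
time_s: 19.1
eef_pos: [0.4754, -0.0989, 0.2993]
tcp_rot: [2.892, -0.323, 1.592]
contact_force: [-0.5, -0.0, -1.7]
grip_width: 0.144
gripper_force: 59.1
```

Request:
servo_tool(
  commands=[
    {"translation":[0.76,-0.2,0.2],"twist":[-0.23,0.31,0]},
    {"translation":[0.76,-0.19,0.23],"twist":[-0.23,0.31,0]},
    {"translation":[0.75,-0.2,0.25],"twist":[-0.23,0.31,0]},
    {"translation":[0.16,0.01,0.79],"twist":[0.02,0,0.01]},
    {"translation":[0.17,0,0.79],"twist":[0.02,0,0.01]},
    {"translation":[0.16,0.01,0.6],"twist":[0.02,0,0.01]},
    {"translation":[0,0,0],"twist":[0,0,0]},
    {"translation":[0,0,0],"twist":[0,0,0]},
    {"translation":[0,0,0],"twist":[0,0,0]},
    {"translation":[0,0,0],"twist":[0,0,0]},
  ],
)

```text
time_s: 19.93
eef_pos: [0.4814, -0.008, 0.2587]
tcp_rot: [2.815, -0.415, 1.618]
contact_force: [-0.8, 0.4, -0.9]
grip_width: 0.15
gripper_force: 59.2
```

```bash
python3 - <<'E'
from h import *
Tt=tool();print(Tt[:3,3],Tt[:3,2],state()['time_s'])
p,d,M,T=wrist("w6");P=cloud(d,M,T)
print("mouth in tool",Tt[:3,:3].T@(np.array([.5272,.0528,.1275])-Tt[:3,3]),Tt[:3,:3].T@N)
Q=(P-Tt[:3,3])@Tt[:3,:3]
for v in range(182,262,6):
    r=Q[v,290:345];k=(r[:,2]<.11)&(r[:,2]>-.05)
    if k.any():print(v,np.nonzero(k)[0][[0,-1]]+290,r[k].mean(0).round(4),r[k][:,0].max().round(4))
E
```

```text
[ 0.48141362 -0.00795784  0.25874144] [ 0.30201473  0.39709229 -0.86666304] 19.9333
mouth in tool [ 5.68905109e-04 -3.66605963e-06  1.51696733e-01] [-1.09802918e-03 -1.04100152e-04 -9.99999392e-01]
194 [309 322] [ 0.0101 -0.0002  0.087 ] 0.0108
200 [305 326] [ 0.009  -0.0002  0.0748] 0.0109
206 [304 327] [ 0.009  -0.0002  0.0612] 0.011
212 [303 328] [ 0.0088 -0.0002  0.0494] 0.011
218 [303 328] [ 0.0091 -0.0001  0.0376] 0.0114
224 [302 329] [ 0.0091 -0.0001  0.0278] 0.0111
230 [301 330] [ 0.009  -0.0001  0.0191] 0.0112
236 [300 330] [ 0.0082 -0.0004  0.0124] 0.0094
242 [300 331] [0.0061 0.0002 0.0086] 0.0078
248 [292 339] [ 0.0087 -0.0001 -0.0032] 0.0112
254 [291 340] [ 0.0088 -0.0001 -0.0098] 0.0111
260 [290 344] [ 0.0086  0.0007 -0.0156] 0.0112
```

View pics/w6.png

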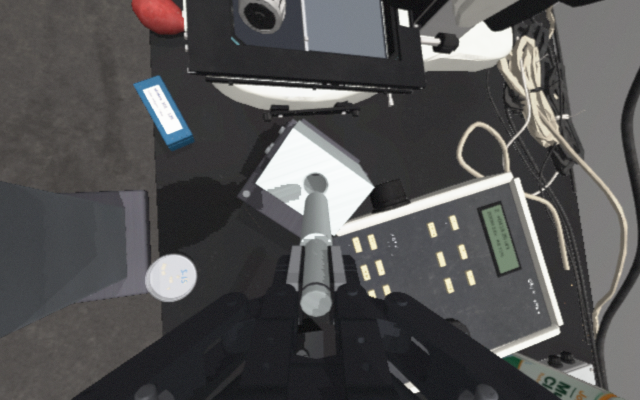

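The post points at the bore: foot at about (316,194), mouth at about (316,183); offset under 1 mm.

Request:
servo_tool(
  commands=[
    {"translation":[0.02,0.01,0.5],"twist":[0,0,0]},
    {"translation":[0,0,0.7],"twist":[0,0,0]},
    {"translation":[0,0,0.5],"twist":[0,0,0]},
    {"translation":[0,0,0.3],"twist":[0,0,0]},
    {"translation":[0,0,0.2],"twist":[0,0,0]},
    {"translation":[0,0,0.2],"twist":[0,0,0]},
    {"translation":[0,0,0.2],"twist":[0,0,0]},
    {"translation":[0,0,0.2],"twist":[0,0,0]},
    {"translation":[0,0,0],"twist":[0,0,0]},
    {"translation":[0,0,0],"twist":[0,0,0]},
  ],
)

```text
time_s: 20.82
eef_pos: [0.5025, 0.0212, 0.1975]
tcp_rot: [2.817, -0.416, 1.619]
contact_force: [-0.7, 0.1, -1.2]
grip_width: 0.147
gripper_force: 59.2
```

Request:
servo_tool(
  commands=[
    {"translation":[0,0,0.3],"twist":[0,0,0]},
    {"translation":[0,0,0.3],"twist":[0,0,0]},
    {"translation":[0,0,0.3],"twist":[0,0,0]},
    {"translation":[0,0,0.3],"twist":[0,0,0]},
    {"translation":[0,0,0.3],"twist":[0,0,0]},
    {"translation":[0,0,0.3],"twist":[0,0,0]},
    {"translation":[0,0,0.3],"twist":[0,0,0]},
    {"translation":[0,0,0.3],"twist":[0,0,0]},
    {"translation":[0,0,0],"twist":[0,0,0]},
  ],
)

```text
time_s: 21.57
eef_pos: [0.5203, 0.0458, 0.144]
tcp_rot: [2.818, -0.415, 1.619]
contact_force: [-0.8, -0.5, -2.7]
grip_width: 0.14
gripper_force: 59.2
```

Request:
servo_tool(
  commands=[
    {"translation":[0,0,0.1],"twist":[0,0,0]},
    {"translation":[0,0,0.1],"twist":[0,0,0]},
    {"translation":[0,0,0.06],"twist":[0,0,0]},
    {"translation":[0,0,0.05],"twist":[0,0,0]},
    {"translation":[0,0,0],"twist":[0,0,0]},
  ],
)

```text
time_s: 21.98
eef_pos: [0.5229, 0.0481, 0.1388]
tcp_rot: [2.816, -0.416, 1.619]
contact_force: [0.9, -1.2, -3.4]
grip_width: 0.146
gripper_force: 59.2
```

Request:
servo_tool(
  commands=[
    {"translation":[0,0,0.04],"twist":[0,0,0]},
    {"translation":[0,0,0.03],"twist":[0,0,0]},
    {"translation":[0,0,0],"twist":[0,0,0]},
  ],
)

```text
time_s: 22.23
eef_pos: [0.5235, 0.0487, 0.1375]
tcp_rot: [2.816, -0.416, 1.619]
contact_force: [-0.8, -1.5, 0.2]
grip_width: 0.145
gripper_force: 59.6
```

Request:
servo_tool(
  commands=[
    {"translation":[0,0,0.03],"twist":[0,0,0]},
    {"translation":[0,0,0.03],"twist":[0,0,0]},
    {"translation":[0,0,0],"twist":[0,0,0]},
    {"translation":[0,0,0],"twist":[0,0,0]},
  ],
)

```text
time_s: 22.57
eef_pos: [0.5241, 0.0484, 0.1374]
tcp_rot: [2.814, -0.416, 1.619]
contact_force: [-9.3, -8.5, 17.8]
grip_width: 0.146
gripper_force: 62.0
```

Request:
servo_tool(
  commands=[
    {"translation":[0,0,-0.05],"twist":[0,0,0]},
    {"translation":[0,0,0],"twist":[0,0,0]},
    {"translation":[0,0,0],"twist":[0,0,0]},
    {"translation":[0,0,0],"twist":[0,0,0]},
    {"translation":[0,0,0],"twist":[0,0,0]},
    {"translation":[0,0,0],"twist":[0,0,0]},
    {"translation":[0,0,0],"twist":[0,0,0]},
  ],
  jaw=60,
)

```text
time_s: 23.15
eef_pos: [0.5234, 0.0492, 0.137]
tcp_rot: [2.817, -0.416, 1.619]
contact_force: [0.2, -0.4, 0.8]
grip_width: 0.599
gripper_force: 0.0
```

Request:
servo_tool(
  commands=[
    {"translation":[0,0,-0.4],"twist":[0,0,0]},
    {"translation":[0,0,-0.8],"twist":[0,0,0]},
    {"translation":[0,0,-0.8],"twist":[0,0,0]},
    {"translation":[0,0,-0.8],"twist":[0,0,0]},
    {"translation":[0,0,-0.8],"twist":[0,0,0]},
    {"translation":[0,0,-0.8],"twist":[0,0,0]},
    {"translation":[0,0,0],"twist":[0,0,0]},
    {"translation":[0,0,0],"twist":[0,0,0]},
    {"translation":[0,0,0],"twist":[0,0,0]},
    {"translation":[0,0,0],"twist":[0,0,0]},
  ],
)

```text
time_s: 23.98
eef_pos: [0.49, 0.006, 0.2314]
tcp_rot: [2.818, -0.416, 1.619]
contact_force: [0.4, -0.0, 0.6]
grip_width: 0.599
gripper_force: 0.0
```

```bash
python3 - <<'E'
from h import *
Tt=tool();print(Tt[:3,3],state()['time_s'],state()['contact_force'])
p,d,M,T=wrist("w7");P=cloud(d,M,T)
H=(P-np.array([.5272,.0528,.1275]))@N
L=np.linalg.norm((P-np.array([.5272,.0528,.1275]))-H[...,None]*N,axis=-1)
m=(L<.03)&(abs(H)<.06);print("face",np.median(H[m&(L>.016)&(H<.006)&(H>-.01)]),"shoulder",np.median(H[m&(L>.0078)&(L<.0095)&(H<.02)]),"head top 99%",np.percentile(H[m],99.5))
q=read_camera("top")[0]
cv2.imwrite("pics/fin.png",np.vstack([cv2.resize(p[100:260,220:420,::-1],(600,400)),cv2.resize(q[120:220,180:440,::-1],(600,200))]))
E
```

```text
[0.48996159 0.00595771 0.23139308] 23.9833 [ 0.37767454 -0.02887537  0.62736753]
face 0.0006400540032434485 shoulder 0.0005713750560453432 head top 99% 0.0517676777850837
```

View pics/fin.png

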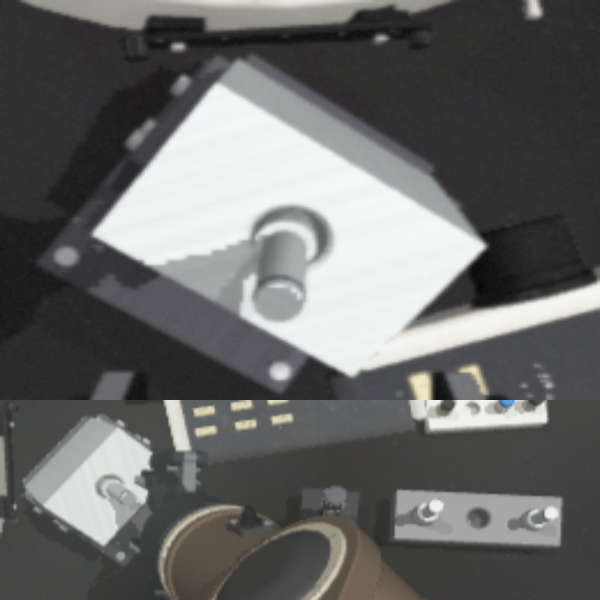

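The close view shows the post seated with its shoulder level with the face (mouth at (292,238)). In the top view the rack's middle hole is empty, the other two posts are standing, and the rod is in its stand at (333,500).

```bash
python3 -c "from rig import *;print(sign_off())"
```

```text
the job is handed in; nothing more can be done
None
```

The rod touched the bore's floor at 85 mm and is back in its stand, and the long post is pushed fully home with its shoulder level with the block's face; the other two posts were left in the rack, and the job was handed in at about 24 s.

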